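# Hold a check-valve ball over the light panel

### The arm

A 6-joint arm with a two-finger parallel gripper is mounted at the origin on the work surface. World frame = base frame: x ahead of the robot, y to its left, z up, the work surface at z = 0. Lengths are in m, angles in rad, forces in N, time in s.
With the tool pointing down it reaches from about 0.35 to 0.775 m from the base axis. Payload 7.3 kg.
Tool frame: the origin (TCP) lies on the centre line of the jaws, within the pads' length; the fingertips stand tip_reach ahead of it and the grasp point (between the pads) lies 6 mm ahead of it (tip_reach is the distance from the TCP to the fingertips, in m); x points along the fingers, y is the direction in which the jaws open and shut, and the axes are right-handed (so a half turn about x gives the same grasp; the last joint's range is limited). The gripper opens to 92 mm and grips with 3 to 60 N. Pads are 19 mm wide; open, the fingers measure 130 mm over their backs; the gripper's body (75 mm by 190 mm) begins 47 mm behind the grasp point.
Start: joints at [-1.491, 0.342, 1.524, -0, 1.275, -0.146], TCP at [0.118, -0.512, 0.252] pointing down, gripper open.
Joint ranges: [-2.53, 2.53], [-0.77, 2.02], [0.04, 2.7], [-1, 4.14], [0.28, 2.66], [-3.11, 3.11]. Speed limits (rad/s): [2.57, 2.57, 3.14, 3.14, 3.14, 3.14].

### API

Orientations are given as [roll, pitch, yaw] about the fixed x, y, z axes, in that order (R = Rz(yaw) Ry(pitch) Rx(roll)).
In Python, from cell import observe, read_camera, get_calibration, hand_in, tip_reach gives the robot as it stands. The module is installed in compiled form; this text tells all that it offers.
- The arm moves only by the shell command python3 -m crank 'ROWS' [FORCE]. ROWS is JSON, a list of rows, each an object of numbers: "fingers": the opening, from -1 (shut) to 1 (fully open); "tx", "ty", "tz": the shift along the tool's x, y, z in units of 40 mm (1.0 is 40 mm); "roll": the turn about the tool's x in units of 10 degrees (1.0 is 10 degrees). In form: [{"fingers": .., "tx": .., "ty": .., "tz": .., "roll": ..}, ...]. A call has exactly 8 rows; each row is the pose to reach, as a shift and turn from the pose commanded when the call began, along the tool's axes at that moment; what a row does not reach only later rows make up. A row lasts 1/8 s, in which the tool goes at most 62.5 mm and 10.7 degrees, less where a joint would pass 70% of its speed; a pose out of reach is approached as far as the arm can. A call with a gripper value outside its range is refused whole. The fingers move at their own pace and stop on an object; FORCE is the grip in N (left out, the last holds). Time passes only in rows, so rows that repeat a pose let the fingers close, or fill a call up. It gives the time, the measured TCP pose, the force and the opening at its end, in the units of the state.
- observe(): the state, without advancing time (a new reading comes with each control period).
- read_camera(name): name is "scene" or "top" or "wrist"; returns (picture, depth): 420x560x3 uint8, red, green, blue; 420x560 float32, m along the optical axis (not along the pixel's ray), 0 where there is no reading.
- get_calibration(name): a dict with "vertical_fov" (degrees; the focal length in pixels is half the picture's height over the tangent of half this angle, whatever the lens; pixels are square), "cx", "cy" (the principal point, pixels), "dist_coeffs" ([k1, k2, p1, p2, k3] as OpenCV has them; the pictures are not rectified), "pose" (4x4, takes a point from camera to world coordinates); the wrist camera has in their place "T_tool_cam" (4x4, takes a point from camera to tool coordinates, whose origin is the TCP and whose axes are the tool frame's). Camera axes: x right, y down, z forward; pixel columns grow to the right and rows downward; lengths in m; the calibration is good to about 2 mm. A picture is of the moment at which its call begins: read the wrist's pose just before it. get_calibration takes no time and is no camera call.
- hand_in(): hands the job in, once; it reports no verdict.
The state is a dict: "time": time; "qpos": joint angles; "qvel": joint speeds; "joint_efforts": joint torques, N m; "tool_pos": TCP position; "tool_rot": TCP orientation; "contact_force": force on the tool from outside, world axes, zero at the start; "torque": the same for the moment, N m; "opening": finger opening in m.
Only numpy, scipy, OpenCV 4.12 (cv2) and the standard library are available. Lean on these libraries where they do the work, as an engineer would, in place of code of your own. Each camera call takes 0.05 s, during which the arm holds its last target. There are 200 camera calls.

### The job

First turn the dimmer collar of the light panel to mark 4 (the one with four dots). Then lift the tray by its handle with the blue check-valve ball loose in its pocket, never tipping it so far that the ball leaves the pocket, and hold it level and still with the ball over the middle of the light panel, its underside about 9 cm above the glass; the tray must not touch the panel. Finish while still holding it there, leaving the moulds and the jar where they stand.

Things in the scene. Friction and masses are not known exactly. Their poses are not given: they have to be found in the camera images.
- dimmer (a joint): black knurled collar, 40 mm in diameter, on a fixed white housing (120 x 120 x 24 mm). The white line on its top and the orange tip at its foot point at one of six marks, rows of 1 to 6 dots (row 4 red, others black). In rad: 0 at mark 1, 0.45 more per mark (mark 4 = 1.35), growing clockwise seen from above. Each mark clicks (0.05 N m to pass on; let go, it snaps to the nearest). Starts at mark 1 or 2.
- dimmer_grip (a point): point on the collar's upright axis at the height to grip it, 52 mm above the table; the collar's top is 15 mm higher, its wider foot (47 mm) and the housing begin 22 mm lower. It is round: any grip direction will do. The point's axes turn with the collar; the white line points 146 degrees counter-clockwise (from above) from its x axis.
- tray: white plastic tray 172 (x) x 84 (y) x 8 mm, about 0.22 kg, lying flat on the table, with a green bridge handle across its middle. Origin: centre of its underside; z is up.
- tray_grip (a point): centre of the tray's handle bar, 67 mm above the tray's underside, over the tray's centre; axes as the tray. The bar is 16 mm thick along the tray's x, 64 mm long along y, 30 mm high (top 82 mm above the underside): pinch it from above, fingers closing along the tray's x. Below it are two posts and a gap; the ball's top lies 36 mm below this point.
- pocket (a point): centre of the floor of the round pocket, 58 mm from the tray's centre along the tray's +x and 3 mm above its underside; 40 mm in diameter with a clear floor and a rim 5 mm high (the grey disc at the other end of the tray is only a flat marking).
- ball_center (a point): centre of the loose blue ball, 28 mm in diameter, about 16 g, resting in the pocket, where it can roll up to about 9 mm to each side; it rolls out over the rim if the tray tips some 45 degrees or is jerked.
- panel: light panel, fixed to the table: black frame 160 x 160 x 30 mm with a white glass on top. Origin: centre of its underside.
- glass_centre (a point): middle of the light panel's glass, on its upper face, 30 mm above the table.
- mould_a: bystander: white cup-shaped cheese mould, rim 72 mm in diameter, 70 mm high, standing open upwards. Origin: centre of its underside.
- mould_b: bystander: a second mould of the same kind.
- jar: bystander: glass jar with a red cap, 60 mm in diameter, 75 mm high. Origin: centre of its underside.

How it is judged:
On the way, in this order (a step that is already met when the one before it is completed fails the run):
1. the dimmer collar stands at mark 4 (value of joint dimmer between 1.22 and 1.48 rad and contact force between tray and the fingers below 0.2 N), for 0.3 s.
2. the tray is lifted clear of the table with the ball in its pocket (height (world z) of tray above 0.04 m and distance between ball_center and pocket below 0.021 m), for 0.2 s.
At the end, for the whole second after the job is handed in: The fingers hold the tray still (under 3 cm/s) and level within 0.12 rad, its underside 5.5 to 12.5 cm above the glass, touching nothing else; the ball lies in its pocket, within 30 mm of the middle of the glass seen from above; the dimmer stands at mark 4 (1.22 to 1.48 rad) (value of joint dimmer between 1.22 and 1.48 rad and horizontal distance between ball_center and glass_centre below 0.03 m and z of tray in the frame of glass_centre between 0.055 and 0.125 m and angle between tray's own z axis and vertical below 0.12 rad and distance between ball_center and pocket below 0.021 m and linear speed of tray below 0.03 m/s and angular speed of tray below 0.2 rad/s and contact force between tray and the fingers above 0.5 N and contact force between tray and panel below 0.1 N); the arm keeps its last pose, push and grip.
It fails at once if the ball leaves its pocket (distance between ball_center and pocket above 0.026 m).
It fails at once if the tray touches the light panel (contact force between tray and panel above 0.5 N).
It fails at once if a mould or the jar is moved by more than 20 mm (distance of any of mould_a, mould_b, jar from where it was at the start of the episode above 0.02 m).
It also fails if it takes over 61 s, if anything falls off the work surface, if the arm or the gripper's body presses on something with over 40 N, if the wrist force passes 120 N, or if a joint passes its speed limit or range.

## Working session

There is one attempt and no reset: what is moved stays moved. The work goes in short steps, Python scripts to look and compute and a shell command to move; the robot and the scene stay as the last step left them, time stands still between calls to the robot, and variables do not carry over. Pictures are saved under pics/ and viewed, about 8 in all and at most 12, crops included, and the job is handed in when it is done.

```bash
mkdir -p pics
cat > h.py <<'E'
import numpy as np,cv2
from cell import *
def K(c,shape=(420,560)):
    f=shape[0]/2/np.tan(np.radians(c["vertical_fov"])/2)
    return np.array([[f,0,c["cx"]],[0,f,c["cy"]],[0,0,1.]])
def Rrpy(r):
    from scipy.spatial.transform import Rotation as R
    return R.from_euler('xyz',r).as_matrix()
def pose(c,s=None):
    if "pose" in c: return np.array(c["pose"])
    T=np.eye(4);T[:3,:3]=Rrpy(s["tool_rot"]);T[:3,3]=s["tool_pos"]
    return T@np.array(c["T_tool_cam"])
def ray(c,T,uv,z):
    uv=np.asarray(uv,float).reshape(-1,1,2)
    n=cv2.undistortPoints(uv,K(c),np.array(c["dist_coeffs"]))[:,0]
    d=np.c_[n,np.ones(len(n))]@T[:3,:3].T
    o=T[:3,3]
    return o+d*((z-o[2])/d[:,2])[:,None]
def snap(n):
    s=observe();p,d=read_camera(n);c=get_calibration(n)
    return p,d,c,pose(c,s),s
def save(p,f): cv2.imwrite('pics/'+f,cv2.cvtColor(p,cv2.COLOR_RGB2BGR))
E
python3 - <<'E'
from h import *
print(tip_reach if not callable(tip_reach) else tip_reach());print(observe())
P=[]
for n in ("top","scene","wrist"):
    p,d,c,T,s=snap(n);save(p,n+'0.png');np.savez(n+'0.npz',p=p,d=d,T=T);print(n,c)
E
```

```text
0.025
{'time': 0.0, 'qpos': array([-1.49103296e+00,  3.42712067e-01,  1.52504736e+00, -3.31231775e-06,
        1.27539986e+00, -1.45995356e-01]), 'qvel': array([ 0.00143336, -0.0001787 , -0.00043146,  0.00131299,  0.00067916,
        0.00102897]), 'joint_efforts': array([ 1.78129805e-03, -4.31234694e+01, -2.44226378e+01,  7.20161665e-02,
        5.59142022e-02, -1.54398749e-04]), 'tool_pos': array([ 0.11751136, -0.51128609,  0.25103988]), 'tool_rot': array([-1.71476994,  1.56922969,  1.6525824 ]), 'contact_force': array([ 0.19122713, -0.07143576,  0.09266775]), 'torque': array([ 0.03613468,  0.05327362, -0.0424534 ]), 'opening': 0.09191135925769561}
top {'vertical_fov': 51.83493484820966, 'cx': 279.0558518283563, 'cy': 211.31145621927863, 'dist_coeffs': array([-0.11037285,  0.        ,  0.        ,  0.        ,  0.        ]), 'pose': array([[-0.0221105 , -0.98467785,  0.17297588,  0.43178138],
       [-0.99924986,  0.02726829,  0.02749842, -0.02530915],
       [-0.03179384, -0.17223812, -0.98454212,  0.94622127],
       [ 0.        ,  0.        ,  0.        ,  1.        ]])}
scene {'
[... 362 characters left out ...]
 8.27249910e-04, -8.27318423e-01, -5.61732625e-01,
         6.06434614e-01],
       [ 0.00000000e+00,  0.00000000e+00,  0.00000000e+00,
         1.00000000e+00]])}
wrist {'vertical_fov': 60.95637120646563, 'cx': 286.8733147692404, 'cy': 209.1710238077128, 'dist_coeffs': array([-0.08810615,  0.        ,  0.        ,  0.        ,  0.        ]), 'T_tool_cam': array([[ 6.49805962e-05, -2.94960080e-01,  9.55509575e-01,
        -1.32245108e-01],
       [ 9.99999532e-01,  9.41910388e-04,  2.22755902e-04,
        -1.06137888e-03],
       [-9.65708493e-04,  9.55509113e-01,  2.94960003e-01,
        -7.92700715e-02],
       [ 0.00000000e+00,  0.00000000e+00,  0.00000000e+00,
         1.00000000e+00]])}
```

View pics/top0.png

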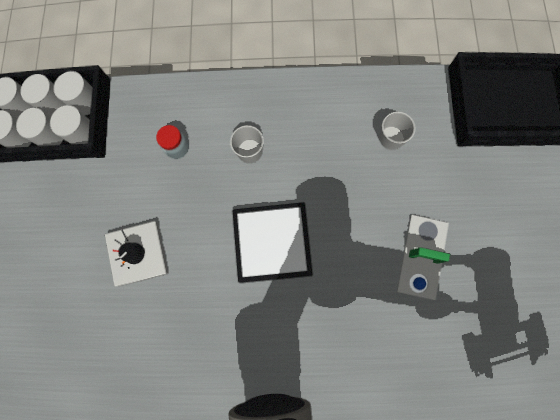

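View pics/scene0.png

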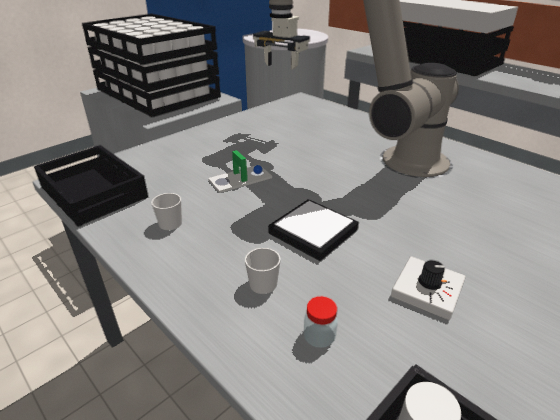

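Top view: dimmer at about (132,252), panel (272,242), tray handle (430,255), ball (419,283), moulds (247,142) and (397,128), jar (170,138). Next I measure and enlarge the dimmer and the tray.

Run:
```python
from h import *
def cen(m):
    n,l,st,ce=cv2.connectedComponentsWithStats(m.astype(np.uint8));i=1+st[1:,4].argmax();return ce[i],st[i],l==i
for n in ("top","scene"):
    z=np.load(n+'0.npz');p=z['p'].astype(int);T=z['T'];c=get_calibration(n);d=z['d']
    R,G,B=p[...,0],p[...,1],p[...,2]
    g,sg,mg=cen((G>R+40)&(G>B+30)); b,sb,mb=cen((B>R+50)&(B>G+40)&(np.indices(R.shape)[0]>100))
    bar=np.argwhere(mg)[:,::-1]
    print(n,'green',g,sg,'blue',b,sb)
    print(' bar@.082',ray(c,T,g,.082),'@.067',ray(c,T,g,.067),'ball@.017',ray(c,T,b,.017))
    print(' green rect',cv2.minAreaRect(bar.astype(np.float32)))
    if n=='top':
        gl=np.zeros(R.shape,bool);gl[195:290,225:320]=True
        # frame outline
        fr=gl&(p.sum(2)<120)
        ce,st,m=cen(fr);hull=cv2.convexHull(np.argwhere(m)[:,::-1].astype(np.float32));r=cv2.minAreaRect(hull);print('frame',r,ray(c,T,cv2.boxPoints(r),.03), 'c',ray(c,T,r[0],.03))
    dm=np.zeros(R.shape,bool)
    x0,y0,x1,y1=(105,215,170,290) if n=='top' else (390,255,470,315)
    dm[y0:y1,x0:x1]=True
    ce,st,m=cen(dm&(p.max(2)<60));print('collar',ce,st,ray(c,T,ce,.052),ray(c,T,ce,.067))
t=np.load('top0.npz')['p'];s=np.load('scene0.npz')['p']
up=lambda a:cv2.resize(a,(400,400),interpolation=cv2.INTER_CUBIC)
save(np.hstack([up(t[218:288,100:170]),up(t[205:305,380:480])]),'crop1.png')
```

```text
top green [431.92041522 254.4532872 ] [410 248  40  14 289] blue [420.46875 284.0625 ] [416 280   9   8  32]
 bar@.082 [[ 0.48737699 -0.30563973  0.082     ]] @.067 [[ 0.48834194 -0.31050533  0.067     ]] ball@.017 [[ 0.42929725 -0.29734898  0.017     ]]
 green rect ((429.8328857421875, 254.2530059814453), (38.72548294067383, 10.661415100097656), 8.426968574523926)
frame ((271.6226806640625, 242.10101318359375), (73.78433227539062, 74.23384094238281), 84.47245788574219) [[ 0.60080909  0.10401164  0.03      ]
 [ 0.61202855 -0.0562186   0.03      ]
 [ 0.45453609 -0.06616158  0.03      ]
 [ 0.44307304  0.08970157  0.03      ]] c [[0.52665027 0.01758363 0.03      ]]
collar [131.9079602  252.29353234] [119 243  26  21 402] [[0.50934933 0.31361193 0.052     ]] [[0.50804818 0.30792674 0.067     ]]
scene green [239.37837838 164.40202703] [232 150  15  32 296] blue [257.3  168.86] [254 165   8   8  50]
 bar@.082 [[ 0.52790943 -0.25916765  0.082     ]] @.067 [[ 0.51013743 -0.28178618  0.067     ]] ball@.017 [[ 0.43063583 -0.29620435  0.017     ]]
 green rect ((239.435791015625, 165.4727783203125), (31.438655853271484, 13.03706169128418), 86.42366790771484)
collar [431.13294798 275.5105973 ] [419 261  25  29 519] [[0.52367224 0.32441337 0.052     ]] [[0.54059726 0.33001949 0.067     ]]
```

View pics/crop1.png

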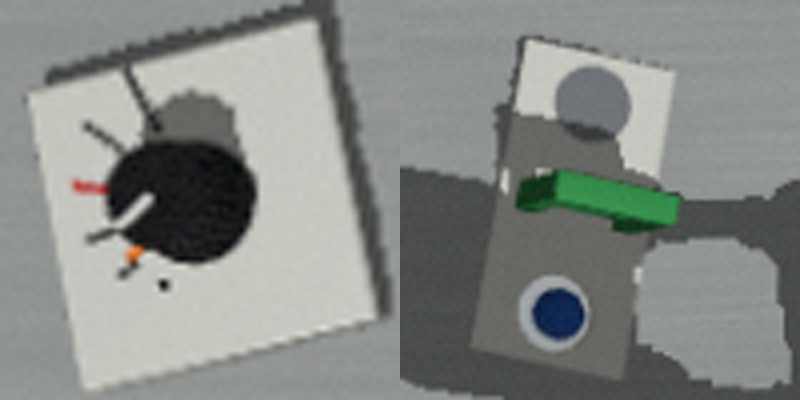

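Run:
```python
from h import *
z=np.load('top0.npz');T=z['T'];c=get_calibration('top')
h=np.array([(28,92),(318,18),(378,318),(86,390)])*70/400+[100,218]
H=ray(c,T,h,.024);print('housing',H.round(4),H.mean(0),np.linalg.norm(np.diff(H,axis=0),axis=1))
t=(np.array([(525,38),(675,72),(625,380),(472,345)])-[400,0])/4+[380,205]
W=ray(c,T,t,.008);print('tray',W.round(4),W.mean(0),np.linalg.norm(np.diff(W,axis=0),axis=1))
xd=(W[2]+W[3]-W[0]-W[1]);print('tray x yaw',np.degrees(np.arctan2(xd[1],xd[0])))
s=observe();R=Rrpy(s['tool_rot']);print(R.round(3))
# panel: glass corners
print('white line/ tip')
```

```text
housing [[0.5532 0.3879 0.024 ]
 [0.5794 0.2724 0.024 ]
 [0.4643 0.2466 0.024 ]
 [0.4385 0.3603 0.024 ]] [0.5088459  0.31680507 0.024     ] [0.1184482  0.11790165 0.11664648]
tray [[ 0.5814 -0.2903  0.008 ]
 [ 0.5601 -0.3729  0.008 ]
 [ 0.3941 -0.3322  0.008 ]
 [ 0.4157 -0.2502  0.008 ]] [ 0.48781703 -0.31141698  0.008     ] [0.08529067 0.17088665 0.08474963]
tray x yaw 166.31597347991757
[[-0.     0.224 -0.975]
 [ 0.001 -0.975 -0.224]
 [-1.    -0.001 -0.   ]]
white line/ tip
```

View pics/wrist0.png

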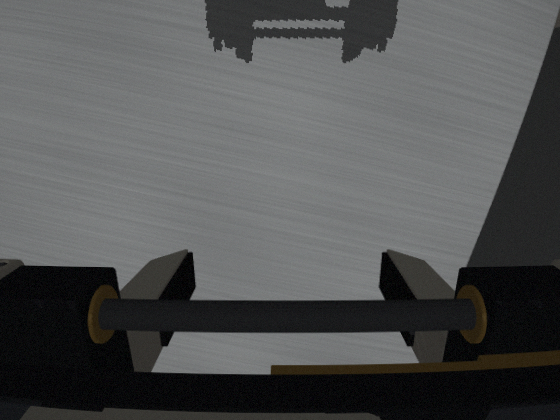

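The collar's orange tip sits at the two dots, so it starts at mark 2. Row 4 is red and lies 0.9 rad clockwise of it. First I travel to a waypoint near (0.45, -0.10), turning the wrist counter-clockwise on the way.

```bash
python3 -m crank '[{"fingers":1,"tx":0,"ty":-1,"tz":-1.3,"roll":-1},{"fingers":1,"tx":0,"ty":-2,"tz":-2.6,"roll":-2},{"fingers":1,"tx":0,"ty":-3,"tz":-3.9,"roll":-3},{"fingers":1,"tx":0,"ty":-4,"tz":-5.2,"roll":-4},{"fingers":1,"tx":0,"ty":-5,"tz":-6.5,"roll":-5},{"fingers":1,"tx":0,"ty":-6,"tz":-7.8,"roll":-6},{"fingers":1,"tx":0,"ty":-7,"tz":-9.1,"roll":-7},{"fingers":1,"tx":0,"ty":-8,"tz":-10.4,"roll":-8}]' 20
python3 - <<'E'
from h import *
s=observe();R=Rrpy(s['tool_rot']);p=s['tool_pos'];print(s['qpos'],p,R.round(3));print((R.T@(np.array([.48,.317,.19])-p))/.04)
E
```

```text
time: 1.15
tool_pos: [0.4366, -0.124, 0.2518]
tool_rot: [0.539, 1.57, -0.975]
contact_force: [-0.4, -0.8, 0.8]
opening: 0.0917
[-4.45801581e-01  2.11332327e-01  1.70698922e+00 -2.57689050e-04
  1.22285652e+00 -5.02759307e-01] [ 0.43656145 -0.12403016  0.25175596] [[ 0.     0.998  0.057]
 [-0.     0.057 -0.998]
 [-1.     0.     0.   ]]
[  1.5398106    1.71244612 -10.94653845]
```

```bash
python3 -m crank '[{"fingers":1,"tx":0.2,"ty":0.25,"tz":-1.35,"roll":0},{"fingers":1,"tx":0.4,"ty":0.5,"tz":-2.7,"roll":0},{"fingers":1,"tx":0.6,"ty":0.75,"tz":-4.05,"roll":0},{"fingers":1,"tx":0.8,"ty":1,"tz":-5.4,"roll":0},{"fingers":1,"tx":1.0,"ty":1.3,"tz":-6.75,"roll":0},{"fingers":1,"tx":1.2,"ty":1.6,"tz":-8.1,"roll":0},{"fingers":1,"tx":1.4,"ty":1.9,"tz":-9.45,"roll":0},{"fingers":1,"tx":1.5,"ty":2.1,"tz":-10.5,"roll":0}]'
python3 -m crank '[{"fingers":1,"tx":0,"ty":0,"tz":0,"roll":0},{"fingers":1,"tx":0,"ty":0,"tz":0,"roll":0},{"fingers":1,"tx":0,"ty":0,"tz":0,"roll":0},{"fingers":1,"tx":0,"ty":0,"tz":0,"roll":0},{"fingers":1,"tx":0,"ty":0,"tz":0,"roll":0},{"fingers":1,"tx":0,"ty":0,"tz":0,"roll":0},{"fingers":1,"tx":0,"ty":0,"tz":0,"roll":0},{"fingers":1,"tx":0,"ty":0,"tz":0,"roll":0}]'
python3 - <<'E'
from h import *
p,d,c,T,s=snap('wrist');save(p,'w1.png');R=Rrpy(s['tool_rot']);print(s['tool_pos'],s['qpos'])
q=cv2.medianBlur(p,5).astype(int)
m=(q.min(2)>120)&(q.max(2)-q.min(2)<25)
W=ray(c,T,np.array([[u,v] for v in range(420) for u in range(560)]),.024).reshape(420,560,3)
near=np.hypot(W[...,0]-.51,W[...,1]-.317)<.1
n,l,st,ce=cv2.connectedComponentsWithStats((m&near).astype(np.uint8));i=1+st[1:,4].argmax();print(st[i],ce[i])
hull=cv2.convexHull(np.argwhere(l==i)[:,::-1].astype(np.float32));r=cv2.minAreaRect(hull);B=ray(c,T,cv2.boxPoints(r),.024);print(B,B.mean(0),np.linalg.norm(np.diff(B,axis=0),axis=1))
dk=(p.max(2)<60)&near;n,l,st,ce=cv2.connectedComponentsWithStats(dk.astype(np.uint8))
for i in range(1,n):
  if st[i,4]>300: print('dark',st[i],ce[i],ray(c,T,ce[i],.067),ray(c,T,ce[i],.048))
print('goal delta for (.510,.317)',R.T@(np.array([.51,.317,.046])-s['tool_pos'])/.04)
E
```

```text
time: 2.15
tool_pos: [0.4976, 0.3, 0.1907]
tool_rot: [-1.199, 1.57, -2.717]
contact_force: [0.6, -0.1, 0.4]
opening: 0.092
time: 3.15
tool_pos: [0.4979, 0.2979, 0.1916]
tool_rot: [-0.381, 1.571, -1.9]
contact_force: [-0.0, -0.9, -0.5]
opening: 0.0918
[0.49790759 0.29792271 0.19164672] [ 4.07191663e-01  4.93730945e-01  1.45686535e+00 -8.77398737e-05
  1.19107027e+00  3.55919516e-01]
[ 191   52  226   91 7653] [305.01476545  90.04782438]
[[0.41430153 0.34511629 0.024     ]
 [0.41678673 0.41469037 0.024     ]
 [0.5953741  0.42058797 0.024     ]
 [0.60330575 0.35070818 0.024     ]] [0.50744203 0.3827757  0.024     ] [0.06961846 0.17868472 0.07032849]
dark [ 276  143   57   63 2655] [304.20828625 174.39811676] [[0.50828444 0.32677312 0.067     ]] [[0.50940976 0.3229439  0.048     ]]
goal delta for (.510,.317) [ 3.64110745  0.32651945 -0.46117357]
```

View pics/w1.png

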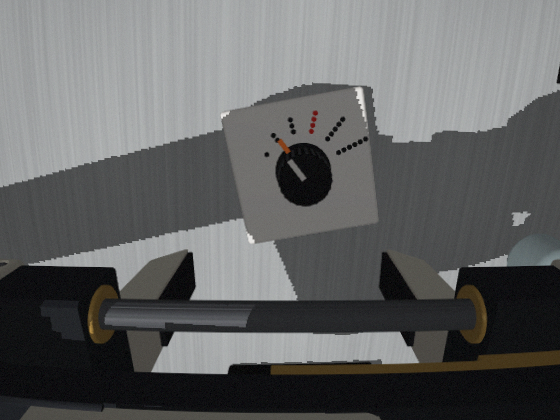

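Picture: housing corners near (222,114), (363,88), (378,222), (251,243), collar centred near (304,174), and the line points at the two dots. I'll recheck the centre from the corners.

Run:
```python
from h import *
p=cv2.imread('pics/w1.png');c=get_calibration('wrist');s=observe();T=pose(c,s);R=Rrpy(s['tool_rot'])
H=ray(c,T,[(222,114),(363,88),(378,222),(251,243)],.024);print(H.mean(0),np.linalg.norm(np.diff(H,axis=0),axis=1))
m=(p.max(2)<60).astype(np.uint8);m[:100]=0;m[250:]=0;m[:,:250]=0;m[:,350:]=0
m=cv2.morphologyEx(m,cv2.MORPH_OPEN,np.ones((9,9)));cs=max(cv2.findContours(m,0,1)[0],key=cv2.contourArea)[:,0]
print(cs.min(0),cs.max(0))
W=ray(c,T,cs,.067);print('@.067 extents',W.min(0),W.max(0));W=ray(c,T,cs,.03);print('@.03',W.min(0),W.max(0))
for g in ([.51,.317],[.509,.319],[.509,.321]): print(g,R.T@(np.array(g+[.056])-s['tool_pos'])/.04)
```

```text
[0.51013527 0.32194235 0.024     ] [0.11644606 0.11603788 0.11583282]
[276 143] [331 205]
@.067 extents [0.4873802  0.30334977 0.067     ] [0.52848865 0.34974397 0.067     ]
@.03 [0.48655946 0.29251748 0.03      ] [0.53358863 0.34559371 0.03      ]
[0.51, 0.317] [ 3.3913883   0.32590409 -0.4607253 ]
[0.509, 0.319] [ 3.39138334  0.30350207 -0.511942  ]
[0.509, 0.321] [ 3.39137873  0.30606714 -0.56187616]
```

```bash
python3 -m crank '[{"fingers":1,"tx":0,"ty":0.3,"tz":-0.56,"roll":0},{"fingers":1,"tx":0.5,"ty":0.3,"tz":-0.56,"roll":0},{"fingers":1,"tx":1,"ty":0.3,"tz":-0.56,"roll":0},{"fingers":1,"tx":1.5,"ty":0.3,"tz":-0.56,"roll":0},{"fingers":1,"tx":2,"ty":0.3,"tz":-0.56,"roll":0},{"fingers":1,"tx":2.2,"ty":0.3,"tz":-0.56,"roll":0},{"fingers":1,"tx":2.2,"ty":0.3,"tz":-0.56,"roll":0},{"fingers":1,"tx":2.2,"ty":0.3,"tz":-0.56,"roll":0}]'
python3 - <<'E'
from h import *
s=observe();T=pose(get_calibration('wrist'),s);R=Rrpy(s['tool_rot'])
p,d,c,T,s=snap('wrist');save(p,'w2.png')
print(s['tool_pos'],R.T@(np.array([.509,.321,.06])-s['tool_pos'])/.04)
E
```

```text
time: 4.2
tool_pos: [0.5092, 0.3212, 0.1046]
tool_rot: [1.895, 1.569, 0.376]
contact_force: [0.6, 0.3, -0.3]
opening: 0.0917
[0.50924947 0.32115025 0.10456024] [ 1.11399388 -0.00802388  0.00397003]
```

View pics/w2.png

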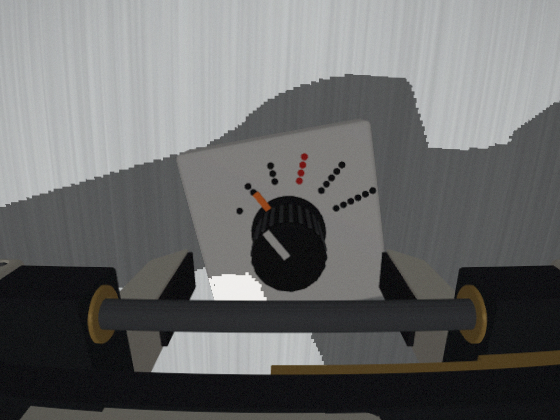

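The collar top is centred near (289,253) with radius about 38 px, roughly midway between the fingers.

```bash
python3 - <<'E'
from h import *
s=observe();c=get_calibration('wrist');T=pose(c,s)
print(ray(c,T,[(289,253),(289,291),(251,253),(327,253)],.067))
E
python3 -m crank '[{"fingers":1,"tx":0.3,"ty":0,"tz":0,"roll":0},{"fingers":1,"tx":0.6,"ty":0,"tz":0,"roll":0},{"fingers":1,"tx":0.9,"ty":0,"tz":0,"roll":0},{"fingers":1,"tx":1.1,"ty":0,"tz":0,"roll":0},{"fingers":1,"tx":1.1,"ty":0,"tz":0,"roll":0},{"fingers":1,"tx":1.1,"ty":0,"tz":0,"roll":0},{"fingers":1,"tx":1.1,"ty":0,"tz":0,"roll":0},{"fingers":1,"tx":1.1,"ty":0,"tz":0,"roll":0}]'
```

```text
[[0.50940037 0.32584097 0.067     ]
 [0.51061115 0.30353349 0.067     ]
 [0.48971304 0.32479528 0.067     ]
 [0.52910088 0.32683743 0.067     ]]
time: 5.25
tool_pos: [0.5089, 0.321, 0.06]
tool_rot: [1.84, 1.57, 0.321]
contact_force: [0.1, 0.1, -0.4]
opening: 0.0916
```

```bash
python3 -m crank '[{"fingers":1,"tx":0,"ty":0,"tz":-0.04,"roll":0},{"fingers":-1,"tx":0,"ty":0,"tz":-0.04,"roll":0},{"fingers":-1,"tx":0,"ty":0,"tz":-0.04,"roll":0},{"fingers":-1,"tx":0,"ty":0,"tz":-0.04,"roll":0},{"fingers":-1,"tx":0,"ty":0,"tz":-0.04,"roll":0},{"fingers":-1,"tx":0,"ty":0,"tz":-0.04,"roll":0},{"fingers":-1,"tx":0,"ty":0,"tz":-0.04,"roll":0},{"fingers":-1,"tx":0,"ty":0,"tz":-0.04,"roll":0}]' 20
```

```text
time: 6.25
tool_pos: [0.5099, 0.3226, 0.0597]
tool_rot: [1.767, 1.568, 0.247]
contact_force: [4.2, 1.2, -4.1]
opening: 0.0396
```

Gripped at 40 mm. Now a slow 52° clockwise turn.

```bash
python3 -m crank '[{"fingers":-1,"tx":0,"ty":0,"tz":0,"roll":0.65},{"fingers":-1,"tx":0,"ty":0,"tz":0,"roll":1.3},{"fingers":-1,"tx":0,"ty":0,"tz":0,"roll":1.95},{"fingers":-1,"tx":0,"ty":0,"tz":0,"roll":2.6},{"fingers":-1,"tx":0,"ty":0,"tz":0,"roll":3.25},{"fingers":-1,"tx":0,"ty":0,"tz":0,"roll":3.9},{"fingers":-1,"tx":0,"ty":0,"tz":0,"roll":4.55},{"fingers":-1,"tx":0,"ty":0,"tz":0,"roll":5.2}]'
python3 -m crank '[{"fingers":-1,"tx":0,"ty":0,"tz":0,"roll":0},{"fingers":-1,"tx":0,"ty":0,"tz":0,"roll":0},{"fingers":0.2,"tx":0,"ty":0,"tz":0,"roll":0},{"fingers":1,"tx":0,"ty":0,"tz":0,"roll":0},{"fingers":1,"tx":0,"ty":0,"tz":0,"roll":0},{"fingers":1,"tx":0,"ty":0,"tz":0,"roll":0},{"fingers":1,"tx":0,"ty":0,"tz":0,"roll":0},{"fingers":1,"tx":0,"ty":0,"tz":0,"roll":0}]'
python3 -m crank '[{"fingers":1,"tx":-0.4,"ty":0,"tz":0,"roll":0},{"fingers":1,"tx":-0.8,"ty":0,"tz":0,"roll":0},{"fingers":1,"tx":-1.6,"ty":0,"tz":0,"roll":0},{"fingers":1,"tx":-2.5,"ty":0,"tz":0,"roll":0},{"fingers":1,"tx":-3.4,"ty":0,"tz":0,"roll":0},{"fingers":1,"tx":-3.6,"ty":0,"tz":0,"roll":0},{"fingers":1,"tx":-3.6,"ty":0,"tz":0,"roll":0},{"fingers":1,"tx":-3.6,"ty":0,"tz":0,"roll":0}]'
python3 - <<'E'
from h import *
p,d,c,T,s=snap('wrist');save(p,'w3.png');R=Rrpy(s['tool_rot']);print(s['tool_pos'],s['qpos'],R.round(3))
E
```

```text
time: 7.25
tool_pos: [0.5111, 0.3222, 0.0598]
tool_rot: [2.533, 1.566, 0.102]
contact_force: [9.1, -2.3, -5.6]
opening: 0.0395
time: 8.25
tool_pos: [0.5086, 0.3225, 0.0597]
tool_rot: [0.453, 1.571, -1.974]
contact_force: [-0.8, -0.1, 0.3]
opening: 0.0907
time: 9.25
tool_pos: [0.508, 0.3222, 0.2023]
tool_rot: [-0.25, 1.568, -2.677]
contact_force: [0.0, 0.6, -0.1]
opening: 0.0921
[0.508006   0.32217005 0.20225304] [ 4.37864454e-01  5.23279702e-01  1.37470539e+00 -7.73829488e-05
  1.24632158e+00  1.29420947e+00] [[-0.002  0.655 -0.755]
 [-0.001 -0.755 -0.655]
 [-1.    -0.001  0.003]]
```

View pics/w3.png

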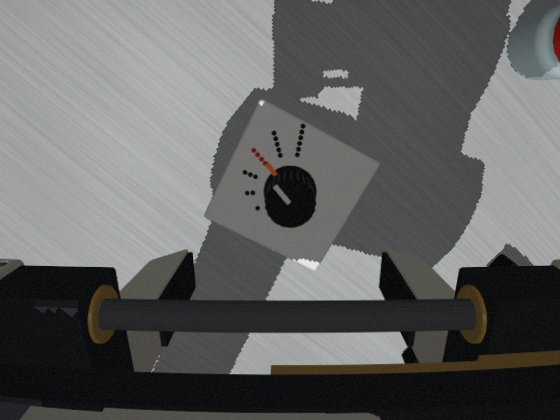

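The orange tip points at the red row (265,168), so the collar is at mark 4. Now on to the tray.

```bash
python3 -m crank '[{"fingers":1,"tx":0,"ty":0.8,"tz":0.74,"roll":-0.4},{"fingers":1,"tx":0,"ty":1.8,"tz":1.67,"roll":-0.8},{"fingers":1,"tx":0,"ty":2.9,"tz":2.69,"roll":-1.2},{"fingers":1,"tx":0,"ty":4,"tz":3.7,"roll":-1.6},{"fingers":1,"tx":0,"ty":5.1,"tz":4.72,"roll":-2},{"fingers":1,"tx":0,"ty":6.2,"tz":5.74,"roll":-2.5},{"fingers":1,"tx":0,"ty":7.3,"tz":6.76,"roll":-3},{"fingers":1,"tx":0,"ty":8.4,"tz":7.78,"roll":-3.54}]'
python3 - <<'E'
from h import *
s=observe();R=Rrpy(s['tool_rot']);print(s['tool_pos'],s['qpos'],R.round(3),R.T@(np.array([.488,-.311,.2])-s['tool_pos'])/.04)
E
```

```text
time: 10.3
tool_pos: [0.4931, -0.137, 0.2028]
tool_rot: [-1.785, 1.569, 2.692]
contact_force: [1.1, 0.3, 0.1]
opening: 0.092
[ 0.49307688 -0.1370167   0.20280348] [-4.20917642e-01  3.64556312e-01  1.63451637e+00  4.94591055e-05
  1.14408545e+00 -1.85426520e-01] [[-0.001  0.972 -0.233]
 [ 0.001 -0.233 -0.972]
 [-1.    -0.002 -0.   ]] [0.06730502 0.89162057 4.25915147]
```

```bash
python3 -m crank '[{"fingers":1,"tx":0,"ty":0.2,"tz":1,"roll":0},{"fingers":1,"tx":0,"ty":0.4,"tz":2,"roll":0},{"fingers":1,"tx":0,"ty":0.6,"tz":3,"roll":0},{"fingers":1,"tx":0,"ty":0.8,"tz":3.7,"roll":0},{"fingers":1,"tx":0,"ty":0.85,"tz":4.1,"roll":0},{"fingers":1,"tx":0,"ty":0.85,"tz":4.1,"roll":0},{"fingers":1,"tx":0,"ty":0.85,"tz":4.1,"roll":0},{"fingers":1,"tx":0,"ty":0.85,"tz":4.1,"roll":0}]'
python3 - <<'E'
from h import *
p,d,c,T,s=snap('wrist');save(p,'w4.png');R=Rrpy(s['tool_rot']);print(s['tool_pos'],R.round(3))
q=p.astype(int);m=((q[...,1]>q[...,0]+35)&(q[...,1]>q[...,2]+25)).astype(np.uint8)
n,l,st,ce=cv2.connectedComponentsWithStats(m);i=1+st[1:,4].argmax();r=cv2.minAreaRect(np.argwhere(l==i)[:,::-1].astype(np.float32));print(st[i],ce[i],r)
W=ray(c,T,cv2.boxPoints(r),.082);print(W,W.mean(0))
b=((q[...,2]>q[...,0]+40)&(q[...,2]>q[...,1]+30)).astype(np.uint8);n,l,st,ce=cv2.connectedComponentsWithStats(b);i=1+st[1:,4].argmax();print('ball',ce[i],ray(c,T,ce[i],.02))
E
```

```text
time: 11.3
tool_pos: [0.4882, -0.3016, 0.2038]
tool_rot: [-2.838, 1.571, 1.638]
contact_force: [-0.2, -0.2, 0.5]
opening: 0.0915
[ 0.48823723 -0.30155375  0.20382331] [[-0.     0.972 -0.235]
 [ 0.    -0.235 -0.972]
 [-1.    -0.    -0.   ]]
[ 280  178   21   80 1439] [289.45517721 219.50590688] ((290.0, 217.5), (79.0, 20.0), 90.0)
[[ 0.48843025 -0.27495127  0.082     ]
 [ 0.5025497  -0.278346    0.082     ]
 [ 0.48855627 -0.33941327  0.082     ]
 [ 0.47341779 -0.33577056  0.082     ]] [ 0.4882385  -0.30712028  0.082     ]
ball [224.88432268 195.80821918] [[ 0.4308447 -0.2918863  0.02     ]]
```

View pics/w4.png

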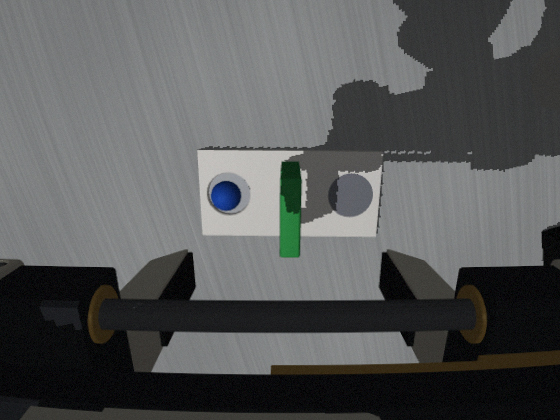

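The tray is square to the jaws: handle bar at column 290, ball at (225,196), nothing in the way of the fingers. I descend onto the bar.

```bash
python3 -m crank '[{"fingers":1,"tx":0.4,"ty":0.04,"tz":0.19,"roll":0},{"fingers":1,"tx":1,"ty":0.04,"tz":0.19,"roll":0},{"fingers":1,"tx":1.6,"ty":0.04,"tz":0.19,"roll":0},{"fingers":1,"tx":2.2,"ty":0.04,"tz":0.19,"roll":0},{"fingers":1,"tx":2.7,"ty":0.04,"tz":0.19,"roll":0},{"fingers":1,"tx":3.1,"ty":0.04,"tz":0.19,"roll":0},{"fingers":1,"tx":3.25,"ty":0.04,"tz":0.19,"roll":0},{"fingers":1,"tx":3.25,"ty":0.04,"tz":0.19,"roll":0}]'
python3 - <<'E'
from h import *
p,d,c,T,s=snap('wrist');save(p,'w5.png');R=Rrpy(s['tool_rot']);print(s['tool_pos'],s['contact_force'])
E
```

```text
time: 12.35
tool_pos: [0.4878, -0.3105, 0.0735]
tool_rot: [-1.786, 1.57, 2.688]
contact_force: [-0.1, 0.0, -0.1]
opening: 0.0916
[ 0.48778756 -0.3104562   0.07345938] [-0.08463742  0.03588499 -0.05590923]
```

View pics/w5.png

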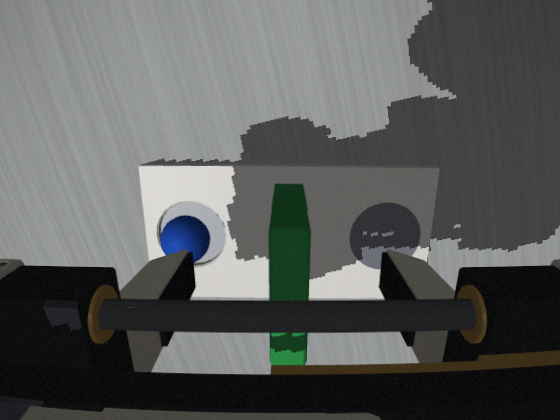

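The bar (column 289) is centred between the pads (193 to 381). I close on it in stages.

```bash
python3 -m crank '[{"fingers":0.3,"tx":0,"ty":0,"tz":0,"roll":0},{"fingers":-0.2,"tx":0,"ty":0,"tz":0,"roll":0},{"fingers":-0.5,"tx":0,"ty":0,"tz":0,"roll":0},{"fingers":-0.55,"tx":0,"ty":0,"tz":0,"roll":0},{"fingers":-0.6,"tx":0,"ty":0,"tz":0,"roll":0},{"fingers":-0.65,"tx":0,"ty":0,"tz":0,"roll":0},{"fingers":-1,"tx":0,"ty":0,"tz":0,"roll":0},{"fingers":-1,"tx":0,"ty":0,"tz":0,"roll":0}]' 15
python3 -m crank '[{"fingers":-1,"tx":0,"ty":0,"tz":0,"roll":0},{"fingers":-1,"tx":0,"ty":0,"tz":0,"roll":0},{"fingers":-1,"tx":0,"ty":0,"tz":0,"roll":0},{"fingers":-1,"tx":0,"ty":0,"tz":0,"roll":0},{"fingers":-1,"tx":-0.05,"ty":0,"tz":0,"roll":0},{"fingers":-1,"tx":-0.1,"ty":0,"tz":0,"roll":0},{"fingers":-1,"tx":-0.2,"ty":0,"tz":0,"roll":0},{"fingers":-1,"tx":-0.3,"ty":0,"tz":0,"roll":0}]' 35
python3 -m crank '[{"fingers":-1,"tx":-0.1,"ty":0,"tz":0,"roll":0},{"fingers":-1,"tx":-0.25,"ty":0,"tz":0,"roll":0},{"fingers":-1,"tx":-0.45,"ty":0,"tz":0,"roll":0},{"fingers":-1,"tx":-0.7,"ty":0,"tz":0,"roll":0},{"fingers":-1,"tx":-0.9,"ty":0,"tz":0,"roll":0},{"fingers":-1,"tx":-1.1,"ty":0,"tz":0,"roll":0},{"fingers":-1,"tx":-1.2,"ty":0,"tz":0,"roll":0},{"fingers":-1,"tx":-1.2,"ty":0,"tz":0,"roll":0}]'
python3 - <<'E'
from h import *
p,d,c,T,s=snap('wrist');save(p,'w6.png');print(s['tool_pos'],s['contact_force'])
E
```

```text
time: 13.4
tool_pos: [0.4879, -0.3104, 0.0737]
tool_rot: [0.904, 1.571, -0.905]
contact_force: [-0.3, 0.1, 0.4]
opening: 0.0162
time: 14.4
tool_pos: [0.4878, -0.3104, 0.086]
tool_rot: [0.473, 1.571, -1.337]
contact_force: [-0.1, -0.2, -2.3]
opening: 0.0159
time: 15.4
tool_pos: [0.4879, -0.3105, 0.134]
tool_rot: [0.985, 1.57, -0.824]
contact_force: [-0.1, -0.5, -2.7]
opening: 0.0163
[ 0.48789428 -0.31045097  0.13401053] [-0.1055262  -0.45353101 -2.73442533]
```

View pics/w6.png

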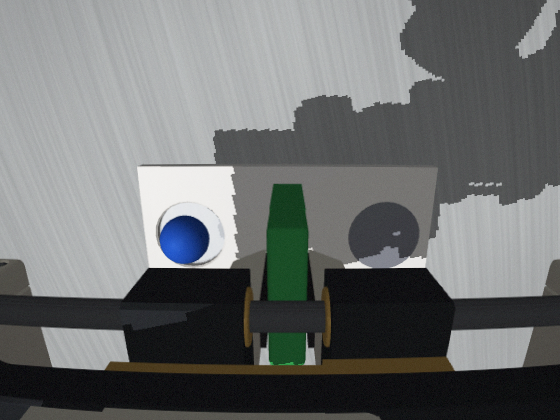

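The tray is held level and clear of the table, with the ball in its pocket at (185,240). I raise it, then carry it gently over the panel.

```bash
python3 -m crank '[{"fingers":-1,"tx":-0.05,"ty":0,"tz":0,"roll":0},{"fingers":-1,"tx":-0.2,"ty":0,"tz":0,"roll":0},{"fingers":-1,"tx":-0.45,"ty":0,"tz":0,"roll":0},{"fingers":-1,"tx":-0.75,"ty":0,"tz":0,"roll":0},{"fingers":-1,"tx":-1.05,"ty":0,"tz":0,"roll":0},{"fingers":-1,"tx":-1.3,"ty":0,"tz":0,"roll":0},{"fingers":-1,"tx":-1.45,"ty":0,"tz":0,"roll":0},{"fingers":-1,"tx":-1.5,"ty":0,"tz":0,"roll":0}]'
python3 -m crank '[{"fingers":-1,"tx":0,"ty":0,"tz":-0.05,"roll":0},{"fingers":-1,"tx":0,"ty":0.01,"tz":-0.15,"roll":0},{"fingers":-1,"tx":0,"ty":0.02,"tz":-0.35,"roll":0},{"fingers":-1,"tx":0,"ty":0.04,"tz":-0.65,"roll":0},{"fingers":-1,"tx":0,"ty":0.06,"tz":-1.05,"roll":0},{"fingers":-1,"tx":0,"ty":0.08,"tz":-1.45,"roll":0},{"fingers":-1,"tx":0,"ty":0.1,"tz":-1.85,"roll":0},{"fingers":-1,"tx":0,"ty":0.13,"tz":-2.25,"roll":0}]'
python3 -m crank '[{"fingers":-1,"tx":0,"ty":0.02,"tz":-0.45,"roll":0},{"fingers":-1,"tx":0,"ty":0.05,"tz":-0.9,"roll":0},{"fingers":-1,"tx":0,"ty":0.07,"tz":-1.35,"roll":0},{"fingers":-1,"tx":0,"ty":0.1,"tz":-1.8,"roll":0},{"fingers":-1,"tx":0,"ty":0.12,"tz":-2.25,"roll":0},{"fingers":-1,"tx":0,"ty":0.15,"tz":-2.7,"roll":0},{"fingers":-1,"tx":0,"ty":0.17,"tz":-3.15,"roll":0},{"fingers":-1,"tx":0,"ty":0.2,"tz":-3.6,"roll":0}]'
python3 -m crank '[{"fingers":-1,"tx":0,"ty":0.02,"tz":-0.4,"roll":0},{"fingers":-1,"tx":0,"ty":0.05,"tz":-0.8,"roll":0},{"fingers":-1,"tx":0,"ty":0.07,"tz":-1.2,"roll":0},{"fingers":-1,"tx":0,"ty":0.09,"tz":-1.6,"roll":0},{"fingers":-1,"tx":0,"ty":0.11,"tz":-1.95,"roll":0},{"fingers":-1,"tx":0,"ty":0.12,"tz":-2.15,"roll":0},{"fingers":-1,"tx":0,"ty":0.13,"tz":-2.3,"roll":0},{"fingers":-1,"tx":0,"ty":0.13,"tz":-2.35,"roll":0}]'
python3 - <<'E'
from h import *
p,d,c,T,s=snap('top');save(p,'t2.png');print(s['tool_pos'],s['contact_force'],s['opening'])
w,dw,cw,Tw,s=snap('wrist')
R=Rrpy(s['tool_rot']);print('TCP error to goal, units',R.T@(np.array([.583,.004,.1935])-s['tool_pos'])/.04)
q=w.astype(int);b=((q[...,2]>q[...,0]+40)&(q[...,2]>q[...,1]+30)).astype(np.uint8);n,l,st,ce=cv2.connectedComponentsWithStats(b);i=1+st[1:,4].argmax();B=ray(cw,Tw,ce[i],.137)
print('ball',ce[i],st[i],B,'to glass',B[0,:2]-[.5267,.0176])
S,ds,_,_,_=snap('scene')
save(np.hstack([cv2.resize(w,(400,300)),cv2.resize(S[60:360,130:530],(400,300))]),'w7.png')
E
```

```text
time: 16.45
tool_pos: [0.4879, -0.3104, 0.1941]
tool_rot: [0.988, 1.57, -0.822]
contact_force: [-0.3, 0.5, -2.4]
opening: 0.0158
time: 17.45
tool_pos: [0.5145, -0.2229, 0.1938]
tool_rot: [0.753, 1.571, -1.056]
contact_force: [0.3, 0.3, -1.4]
opening: 0.0158
time: 18.45
tool_pos: [0.5562, -0.085, 0.1937]
tool_rot: [0.508, 1.571, -1.301]
contact_force: [1.0, -0.1, -2.8]
opening: 0.016
time: 19.45
tool_pos: [0.5832, 0.0041, 0.1937]
tool_rot: [-0.173, 1.571, -1.982]
contact_force: [-0.3, -0.1, -2.1]
opening: 0.0159
[0.58321662 0.00409502 0.19366594] [-0.27870325 -0.13209283 -2.05167508] 0.01593982680416371
TCP error to goal, units [ 0.00470041 -0.00423693  0.00409063]
ball [183.46166395 237.32463295] [ 159  214   49   48 1839] [[0.52593552 0.02353103 0.137     ]] to glass [-0.00076448  0.00593103]
```

View pics/w7.png

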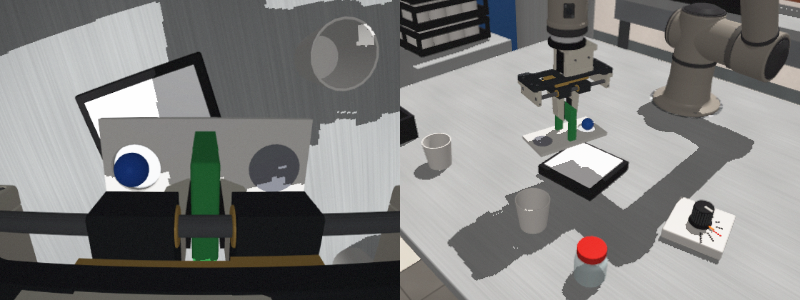

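In the wrist view (left) the ball is in its pocket at (131,168), with the tray level. The scene view (right) shows the tray clear above the panel, the collar tip on the red row, and the moulds and jar standing. Next, a settling hold and an independent check from the fixed cameras.

```bash
python3 -m crank '[{"fingers":-1,"tx":0,"ty":0,"tz":0,"roll":0},{"fingers":-1,"tx":0,"ty":0,"tz":0,"roll":0},{"fingers":-1,"tx":0,"ty":0,"tz":0,"roll":0},{"fingers":-1,"tx":0,"ty":0,"tz":0,"roll":0},{"fingers":-1,"tx":0,"ty":0,"tz":0,"roll":0},{"fingers":-1,"tx":0,"ty":0,"tz":0,"roll":0},{"fingers":-1,"tx":0,"ty":0,"tz":0,"roll":0},{"fingers":-1,"tx":0,"ty":0,"tz":0,"roll":0}]'
python3 - <<'E'
from h import *
for n in ('scene','top','wrist'):
    p,d,c,T,s=snap(n);q=p.astype(int)
    b=((q[...,2]>q[...,0]+50)&(q[...,2]>q[...,1]+40));b[:100]=0
    k,l,st,ce=cv2.connectedComponentsWithStats(b.astype(np.uint8))
    if k>1:
        i=1+st[1:,4].argmax();print(n,'ball',st[i],ray(c,T,ce[i],.137),'depth',d[int(ce[i][1]),int(ce[i][0])])
    if n=='scene':
        m=np.zeros(b.shape,bool);m[190:265,260:370]=True;m&=p.min(2)>200
        k,l,st,ce=cv2.connectedComponentsWithStats(m.astype(np.uint8));i=1+st[1:,4].argmax()
        h=cv2.convexHull(np.argwhere(l==i)[:,::-1].astype(np.float32));q4=cv2.approxPolyDP(h,6,True)[:,0];print('glass',q4,ray(c,T,q4,.03).mean(0))
    if n=='wrist': print(s['tool_pos'],s['qvel'].round(3),s['opening'],s['contact_force'])
E
```

```text
time: 20.6
tool_pos: [0.5832, 0.004, 0.1937]
tool_rot: [0.369, 1.571, -1.44]
contact_force: [0.3, 0.0, -2.1]
opening: 0.0158
scene ball [312 179  11  10  93] [[0.52629963 0.02102265 0.137     ]] depth 0.9127171
glass [[352. 220.]
 [332. 236.]
 [275. 223.]
 [312. 203.]] [0.5169875  0.02152275 0.03      ]
wrist ball [ 160  214   48   47 1792] [[0.52588125 0.02340295 0.137     ]] depth 0.19057915
[0.58316377 0.00397445 0.19370268] [ 0.001 -0.     0.001  0.     0.    -0.001] 0.015918033601063274 [ 1.2082604  -0.15858709 -2.75674677]
```

```bash
python3 -c "
from cell import *
print(hand_in())"
```

```text
the job is handed in; nothing more can be done
None
```

I turned the dimmer collar from mark 2 to mark 4, then lifted the tray by its handle with the ball in its pocket. I carried it over the light panel and handed the job in at about 20.7 s, still holding it. The hand-in reports no verdict.

**Last checks**
- **Dimmer:** the orange tip points at the red row in the wrist picture taken right after the turn. It still does in the scene picture taken over the panel.
- **Ball:** it is in its pocket. The scene and wrist cameras put it at about (0.526, 0.021 to 0.023), 4 to 6 mm from the middle of the glass at (0.527, 0.018).
- **Tray height:** the underside is about 9 cm above the glass, worked out from the tool height.
- **Tray level and still:** it looks level in the pictures, and the tool points straight down and is at rest. I did not measure the tilt separately.
- **Grip:** the fingers stand at 15.9 mm on the 16 mm bar, and the wrist carries about 2.1 to 2.8 N.
- **Bystanders:** both moulds and the jar look undisturbed; I did not measure their positions again.

**Disagreements**
- **Dimmer and handle positions:** the wrist and top cameras differed by 3 to 6 mm in y. I gripped the collar close to the wrist reading, and the handle close to the top one (about 2 mm from the wrist reading).
- **Glass centre:** a rough recheck in the scene view read 10 mm lower in x, most likely because the tray and its shadow hide part of the glass. That would still be inside the 30 mm limit.
- **Ball in the top view:** the arm hid the ball there, so that camera gave no final check.

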